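Tip nuts from a chute into a hooded bin

ROBOT

A 7-joint arm with a two-finger parallel gripper is mounted at the origin on a cart in front of the work surface, level with it; the furniture and walls round the work are solid. World frame = base frame: x ahead of the robot, y to its left, z up, the work surface at z = 0. Lengths are in m, angles in rad, forces in N, time in s.
With the tool pointing down it reaches from about 0.4 to 0.875 m from the base axis. Payload 19.3 kg.
Tool frame: the origin (TCP) lies midway between the tips of the shut fingers; the grasp point (between the pads) lies 19 mm behind it; z points along the fingers, y is the line along which they close (so a half turn about z gives the same grasp; the last joint's range is limited). The gripper opens to 85 mm and grips with 20 to 120 N. Pads are 22 mm wide; open, the fingers measure 114 mm over their backs; the gripper's body (76 mm by 85 mm) begins 54 mm behind the grasp point. The pads swing forward as they close: fully open they stand 13 mm farther back than shut.
Start: joints at [-1.419, 0.521, -0.036, 1.599, 0.021, 1.021, -0.113], TCP at [0.138, 0.61, 0.231] pointing down, gripper open.
Joint ranges: [-2.91, 2.91], [-0.3, 2.13], [-1.5, 1.42], [0.17, 2.43], [-1.26, 4.41], [0.16, 1.93], [-2.52, 2.52]. Speed limits (rad/s): [1.89, 1.89, 2.39, 2.39, 3.01, 3.01, 3.01].

INTERFACE

Orientations are given as [roll, pitch, yaw] about the fixed x, y, z axes, in that order (R = Rz(yaw) Ry(pitch) Rx(roll)).
In Python, from workcell import bot gives the robot as it stands.
- The arm moves only by the tool nudge_tcp, called after "Request:" by a JSON object that holds its "op" and its "data", one argument or row to a line. Schema: {"type":"object","properties":{"ticks":{"type":"array","items":{"type":"number"},"minItems":7,"maxItems":35},"grip_n":{"type":"number"},"only":{"type":"string"},"quiet":{"type":"boolean"},"lines":{"type":"string"}},"required":["ticks"],"additionalProperties":false}. ticks is one flat list of numbers that holds 1 to 5 rows one after another, with no inner brackets; each row has 7 numbers: the finger opening in m, then dx, dy, dz in m, then a rotation vector rx, ry, rz in rad; each row is the pose to reach, as a shift and turn from the pose commanded when the call began, along the tool's axes at that moment; what a row does not reach only later rows make up. A row lasts 1/8 s, in which the tool goes at most 0.0625 m and 0.188 rad, less where a joint would pass 70% of its speed; a pose out of reach is approached as far as the arm can. The fingers move at their own pace and stop on an object; grip_n is the grip in N (left out, the last holds). Time passes only in rows, so rows that do not move let the fingers close. The tool returns the time, the measured TCP pose, the force, the opening and the grip force at its end. only (a regular expression) keeps the lines of the reply that match it, lines (a string "A,B") keeps lines A to B, and quiet returns only ok. Input that does not fit is refused with a message, and nothing moves.
- bot.observe(): the state, without advancing time (a new reading comes with each control period).
- bot.grab_frame(name): name is "side" or "top"; returns the picture (400x640x3 uint8, blue, green, red); there is no depth.
- bot.calibration(name): a dict with "vfov" (degrees; the focal length in pixels is half the picture's height over the tangent of half this angle, whatever the lens; pixels are square), "cx", "cy" (the principal point, pixels), "eye" and "attitude" of the camera in the world. Camera axes: x right, y down, z forward; pixel columns grow to the right and rows downward; lengths in m; the calibration is good to about 2 mm. A picture is of the moment at which its call begins. calibration takes no time and is no camera call.
- bot.job_done(): hands the job in; it is judged then, once.
The state is a dict: "clock": time; "qpos": joint angles; "qd": joint speeds; "joint_efforts": joint torques, N m; "position": TCP position; "tool_rot": TCP orientation; "force": force on the tool from outside, world axes, zero at the start; "moment": the same for the moment, N m; "grip_width": finger opening in m; "finger_force": force on a finger pad.
Only numpy, scipy, OpenCV 4.12 (cv2) and the standard library are available. Lean on these libraries where they do the work, as an engineer would, in place of code of your own. Each camera call takes 0.05 s, during which the arm holds its last target. There are 200 camera calls.

TASK

Pick up the small aluminium chute by its red grip tab, keeping it level so that the five nuts stay in it, bring its open nose in under the hood of the yellow nut bin and tip it so that all five nuts slide down through the mouth into the bin. Then set the empty chute back down on the bench, flat on its base and clear of the bin, and let go of it. Do not touch the nuts with the gripper, and leave the white tub, the red cup and the glue bottle standing where they are.

Things in the scene. Friction and masses are not known exactly. Their poses are not given: they have to be found in the camera images.
- chute: Straight polished aluminium channel with a red grip tab: 200 long (x), 30 wide (y), walls 25 high, floor 3 thick and flat underneath, 24 wide inside, closed at the tail (x = -75), open at the nose (x = +125). Origin on the underside, under the tab; x points to the nose, z up. At the start it stands on the bench, nose about toward +y. About 0.25 kg with the nuts
- chute_nose (a point): Middle of the chute's floor at the open nose, upper side of the floor (3 above the underside). Nuts stay put while the floor is level and start to slide toward the nose at 12 to 19 degrees nose-down; 35 to 40 degrees empties the chute quickly. Axes as the chute's
- chute_grip (a point): Where to pinch the upright red grip tab, across the chute's y; 52.5 above the chute's underside. The tab is 36 long (x), 10 thick (y), its top 73 above the underside; it stands on a bridge 42 long that spans the channel 25 to 28 above the underside. Axes as the chute's
- nut_bin: Yellow sheet-metal bin fixed to the bench, 100 deep (x), 84 wide (y), 70 high, hollow, flat-topped, clear window on its +y side. Origin: centre of its underside; x points from front to back (about world +y), z up. The front of its flat top (x from -50 to -4) is a sill on which nuts would stay lying; the mouth is behind that, under the hood
- bin_hood (a point): Middle of the hood roof's lower front edge (black bead), 165 above the bench, 30 in front of the bin's origin. The hood over the mouth is open only at its front (-x): flat roof (top 169 above the bench) and side cheeks from here to the bin's back, cheeks' inner faces 48 apart (y = -24 and +24), back wall at the mouth's back edge. Axes as the bin's
- bin_mouth (a point): Centre of the bin's mouth, a 48 by 48 hole in the flat top (x from -4 to +44 from the bin's origin), 70 above the bench. Under it a 45 degree slope leads the nuts forward to the bin's floor. Axes as the bin's
- nut_1: Brass hex nut 1 of 5, 17 across flats, 19.6 across corners, 8 thick, lying flat in the chute; origin at the centre of its underside
- nut_2: Brass hex nut 2 of 5, 17 across flats, 19.6 across corners, 8 thick, lying flat in the chute; origin at the centre of its underside
- nut_3: Brass hex nut 3 of 5, 17 across flats, 19.6 across corners, 8 thick, lying flat in the chute; origin at the centre of its underside
- nut_4: Brass hex nut 4 of 5, 17 across flats, 19.6 across corners, 8 thick, lying flat in the chute; origin at the centre of its underside
- nut_5: Brass hex nut 5 of 5, 17 across flats, 19.6 across corners, 8 thick, lying flat in the chute; origin at the centre of its underside
- white_tub: Bystander: white plastic tub, 75 diameter, 62 high; origin at the centre of its underside
- red_cup: Bystander: red plastic cup, 70 diameter, 78 high; origin at the centre of its underside
- glue_bottle: Bystander: small grey glue bottle, 38 diameter, 60 high; origin at the centre of its underside

How it is judged:
On the way, in this order (a step that is already met when the one before it is completed fails the run):
1. the chute is lifted off the bench, its underside more than 50 mm up, with all five nuts still in it (height (world z) of chute above 0.05 m and x of nut_1 in the frame of chute between -0.075 and 0.125 m and y of nut_1 in the frame of chute between -0.015 and 0.015 m and z of nut_1 in the frame of chute between 0 and 0.026 m and x of nut_2 in the frame of chute between -0.075 and 0.125 m and y of nut_2 in the frame of chute between -0.015 and 0.015 m and z of nut_2 in the frame of chute between 0 and 0.026 m and x of nut_3 in the frame of chute between -0.075 and 0.125 m and y of nut_3 in the frame of chute between -0.015 and 0.015 m and z of nut_3 in the frame of chute between 0 and 0.026 m and x of nut_4 in the frame of chute between -0.075 and 0.125 m and y of nut_4 in the frame of chute between -0.015 and 0.015 m and z of nut_4 in the frame of chute between 0 and 0.026 m and x of nut_5 in the frame of chute between -0.075 and 0.125 m and y of nut_5 in the frame of chute between -0.015 and 0.015 m and z of nut_5 in the frame of chute between 0 and 0.026 m), for 0.2 s.
2. all five nuts are inside the bin while the chute is still held up, more than 40 mm above the bench (height (world z) of chute above 0.04 m and x of nut_1 in the frame of nut_bin between -0.05 and 0.05 m and y of nut_1 in the frame of nut_bin between -0.042 and 0.042 m and z of nut_1 in the frame of nut_bin between -0.002 and 0.066 m and x of nut_2 in the frame of nut_bin between -0.05 and 0.05 m and y of nut_2 in the frame of nut_bin between -0.042 and 0.042 m and z of nut_2 in the frame of nut_bin between -0.002 and 0.066 m and x of nut_3 in the frame of nut_bin between -0.05 and 0.05 m and y of nut_3 in the frame of nut_bin between -0.042 and 0.042 m and z of nut_3 in the frame of nut_bin between -0.002 and 0.066 m and x of nut_4 in the frame of nut_bin between -0.05 and 0.05 m and y of nut_4 in the frame of nut_bin between -0.042 and 0.042 m and z of nut_4 in the frame of nut_bin between -0.002 and 0.066 m and x of nut_5 in the frame of nut_bin between -0.05 and 0.05 m and y of nut_5 in the frame of nut_bin between -0.042 and 0.042 m and z of nut_5 in the frame of nut_bin between -0.002 and 0.066 m), for 0.2 s.
At the end, for the whole second after the job is handed in: All five nuts lie inside the nut bin (below its flat top: origins less than 66 mm above the bench and within the bin's walls); the chute lies on the bench on its base (underside within 12 mm of the bench, tilted less than 0.12 rad), at rest, not touching the bin and released (x of nut_1 in the frame of nut_bin between -0.05 and 0.05 m and y of nut_1 in the frame of nut_bin between -0.042 and 0.042 m and z of nut_1 in the frame of nut_bin between -0.002 and 0.066 m and x of nut_2 in the frame of nut_bin between -0.05 and 0.05 m and y of nut_2 in the frame of nut_bin between -0.042 and 0.042 m and z of nut_2 in the frame of nut_bin between -0.002 and 0.066 m and x of nut_3 in the frame of nut_bin between -0.05 and 0.05 m and y of nut_3 in the frame of nut_bin between -0.042 and 0.042 m and z of nut_3 in the frame of nut_bin between -0.002 and 0.066 m and x of nut_4 in the frame of nut_bin between -0.05 and 0.05 m and y of nut_4 in the frame of nut_bin between -0.042 and 0.042 m and z of nut_4 in the frame of nut_bin between -0.002 and 0.066 m and x of nut_5 in the frame of nut_bin between -0.05 and 0.05 m and y of nut_5 in the frame of nut_bin between -0.042 and 0.042 m and z of nut_5 in the frame of nut_bin between -0.002 and 0.066 m and height (world z) of chute between -0.006 and 0.012 m and angle between chute's own z axis and vertical below 0.12 rad and linear speed of chute below 0.02 m/s and contact force between chute and nut_bin below 0.1 N and contact force between chute and the fingers below 0.1 N).
It fails at once if a nut is touched by the gripper (over 0.5 N) (contact force between the fingers and nut_1 above 0.5 N or contact force between the fingers and nut_2 above 0.5 N or contact force between the fingers and nut_3 above 0.5 N or contact force between the fingers and nut_4 above 0.5 N or contact force between the fingers and nut_5 above 0.5 N).
It fails at once if the white tub, red cup or glue bottle is shifted more than 30 mm or tipped more than 0.3 rad (distance of any of white_tub, red_cup, glue_bottle from where it was at the start of the episode above 0.03 m or angle between any of white_tub, red_cup, glue_bottle's own z axis and vertical above 0.3 rad).
It also fails if it takes over 48 s, if anything falls off the work surface, if the arm or the gripper's body presses on something with over 40 N, if the wrist force passes 120 N, or if a joint passes its speed limit or range.

## Working session

There is one attempt and no reset: what is moved stays moved. The work goes in short steps, Python scripts to look and compute and a tool call to move; the robot and the scene stay as the last step left them, time stands still between calls to the robot, and variables do not carry over. Pictures are saved under pics/ and viewed, at most 10 in all, crops included, and the job is handed in when it is done.

```bash
ls; mkdir -p pics
```

Run:
```python
from workcell import bot
import cv2
for n in("side","top"):
    cv2.imwrite(f"pics/{n}0.png",bot.grab_frame(n)); print(n,bot.calibration(n))
s=bot.observe(); print(s)
```

```text
pics
workcell.py
side {'vfov': 55.87152287148963, 'cx': 320.2302530178878, 'cy': 198.36747407165757, 'eye': array([ 0.34000991, -0.7070336 ,  0.62866368]), 'attitude': array([-2.23523464,  0.00607439, -0.4468361 ])}
top {'vfov': 55.78826145998919, 'cx': 324.5201958355001, 'cy': 205.67436908511868, 'eye': array([ 0.52102062, -0.1113285 ,  0.98027841]), 'attitude': array([-3.02420315, -0.00908782, -1.58924795])}
{'clock': 0.1, 'qpos': array([-1.41918627,  0.52193658, -0.03629805,  1.59994568,  0.02120483,
        1.02107282, -0.11281365]), 'qd': array([-0.00017635, -0.0025761 , -0.00057284, -0.00168196,  0.00043346,
        0.00062333, -0.00133824]), 'joint_efforts': array([ 2.48689801e-03, -9.28487849e+01,  1.98344260e+00, -3.70544744e+01,
        1.81524799e-02,  5.39784043e-03,  6.35587480e-05]), 'position': array([0.13748353, 0.60939365, 0.23079662]), 'tool_rot': array([-3.14061897e+00,  8.58899845e-05,  2.91973497e+00]), 'force': array([ 0.36388287, -0.47095482,  0.13208655]), 'moment': array([-2.49104008e-05,  3.32495990e-02, -3.64005608e-02]), 'finger_force': 0.0, 'grip_width': 0.08519397597921285}
```

View pics/side0.png

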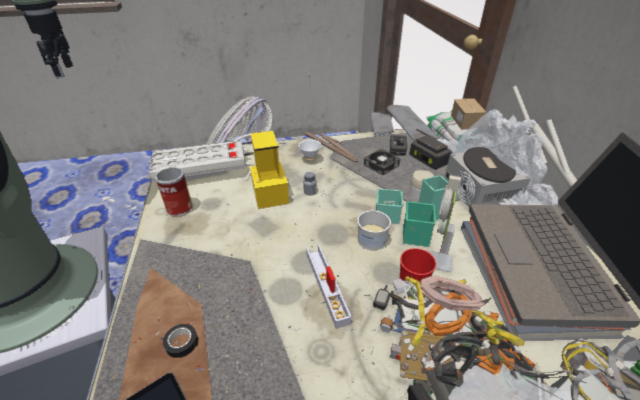

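View pics/top0.png

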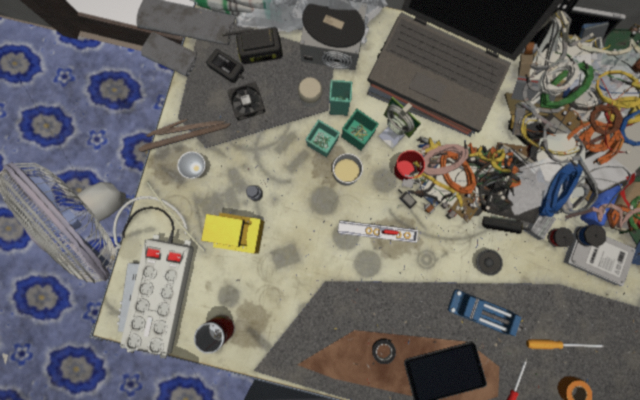

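The side view shows the chute at about (330,287), tab at (331,280), and the bin at (268,175). In the top view (right is −y, up is +x), the chute spans columns 338–416 at row 231 and the bin sits at about (232,232). Next I'll zoom in for corner pixels.

Create h.py:
```python
import numpy as np, cv2
from scipy.spatial.transform import Rotation as Ro
from workcell import bot
C={n:bot.calibration(n) for n in("side","top")}
def RT(n): return Ro.from_euler('xyz',C[n]["attitude"]).as_matrix(),np.array(C[n]["eye"])
def f(n): return 200/np.tan(np.radians(C[n]["vfov"]/2))
def ray(n,u,v):
    R,e=RT(n); d=R@np.array([(u-C[n]["cx"])/f(n),(v-C[n]["cy"])/f(n),1]); return e,d/np.linalg.norm(d)
def onz(n,u,v,z):
    e,d=ray(n,u,v); return e+d*(z-e[2])/d[2]
def proj(n,p):
    R,e=RT(n); q=R.T@(np.asarray(p)-e); return np.array([C[n]["cx"]+f(n)*q[0]/q[2],C[n]["cy"]+f(n)*q[1]/q[2]])
def tri(a,b):
    A=np.zeros((3,3));B=np.zeros(3)
    for n,p in(("side",a),("top",b)):
        e,d=ray(n,*p); M=np.eye(3)-np.outer(d,d); A+=M;B+=M@e
    return np.linalg.solve(A,B)
```

Run:
```python
import cv2,numpy as np
t=cv2.imread("pics/top0.png");s=cv2.imread("pics/side0.png")
def crop(im,x,y,w,h,k): return cv2.resize(im[y:y+h,x:x+w],None,fx=k,fy=k,interpolation=cv2.INTER_CUBIC)
a=crop(t,330,210,100,37,8); b=crop(t,195,200,80,60,5); c=crop(s,245,125,50,60+25,3.5294117); 
row=np.zeros((300,800,3),np.uint8); row[:,:400]=b; row[:c.shape[0],400:400+c.shape[1]]=c[:300]
d=crop(s,300,240,60,90,300/90); row[:,590:590+d.shape[1]]=d
cv2.imwrite("pics/crop0.png",np.vstack([a,row]))
```

```text
(no output)
```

View pics/crop0.png

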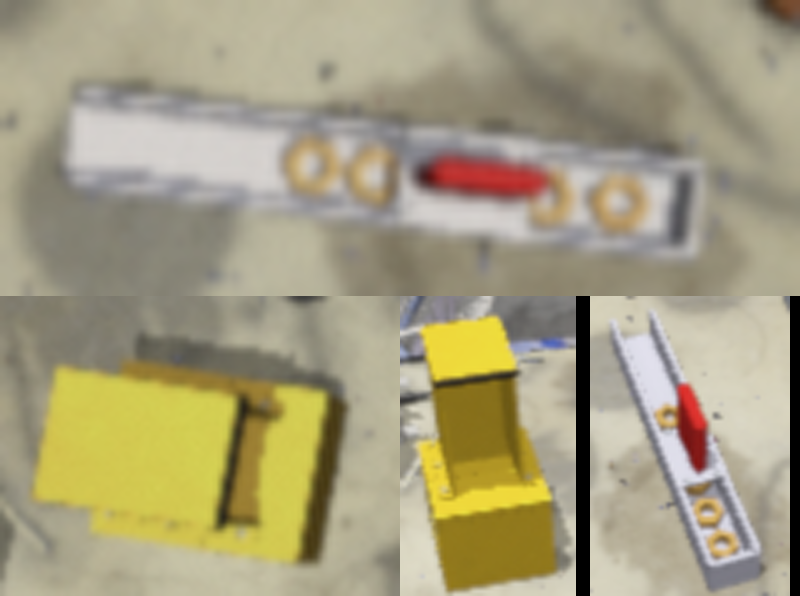

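The crop gives these corners. Chute rim: (75,88), (68,182), (704,160), (694,256) in the 8x inset. Hood roof: (57,72), (35,204), (220,230), (240,100), with bin front top corners at (330,96) and (300,266), all in the 5x inset. Hood bead: (432,384) to (518,373) in the side inset.

Run:
```python
from h import *
np.set_printoptions(precision=4,suppress=True)
def u(p,k,o): return ((p[0]+.5)/k-.5+o[0],(p[1]+.5)/k-.5+o[1])
ch=[onz("top",*u(p,8,(330,210)),.025) for p in((75,88),(68,182),(704,160),(694,256))]
n=(ch[0]+ch[1])/2;t=(ch[2]+ch[3])/2;d=(n-t)[:2];L=np.linalg.norm(d);d/=L
print("chute",*ch,"L",L,"yaw",np.arctan2(d[1],d[0]),"W",np.linalg.norm(ch[0]-ch[1]),np.linalg.norm(ch[2]-ch[3]))
print("origin from mid",((n+t)/2)[:2]-.025*d)
im=cv2.imread("pics/top0.png").astype(int); b,g,r=im[...,0],im[...,1],im[...,2]
m=((r>130)&(g<80)&(b<80)); m[:215]=0;m[246:]=0;m[:,:370]=0;m[:,410:]=0
ys,xs=np.nonzero(m); print("tab top ctr",xs.mean(),ys.mean(),onz("top",xs.mean(),ys.mean(),.065))
rt=[onz("top",*u(p,5,(195,200)),.169) for p in((57,72),(35,204),(220,230),(240,100))]
bt=[onz("top",*u(p,5,(195,200)),.07) for p in((330,96),(300,266))]
print("roof",*rt); print("bintop",*bt)
sd=lambda p:u((p[0]-400,p[1]-296),3.5294117,(245,125))
print("bead side",*[onz("side",*sd(p),.165) for p in((432,384),(518,373))])
print("bintop side",*[onz("side",*sd(p),.07) for p in((434,518),(555,487))])
for P in("roof f",):
    rb=(rt[2]+rt[3])/2; bb=(bt[0]+bt[1])/2; bk=(rt[0]+rt[1])/2
    e=(rb-bk)[:2]; print("bin x yaw from roof",np.arctan2(-e[1],-e[0]), "from front edge",np.arctan2(*( (bt[0]-bt[1])[:2][::-1]))+np.pi/2, np.arctan2(*( (rt[3]-rt[2])[:2][::-1]))+np.pi/2,"len",np.linalg.norm(e), np.linalg.norm(bt[0]-bt[1]),np.linalg.norm(rt[2]-rt[3]),rb,bb)
# side chute: tab triangulate, nose pts
ss=lambda p:u((p[0]-590,p[1]-296),300/90,(300,240))
print("chute side tail rim",*[onz("side",*ss(p),.025) for p in((707,566),(759,552))], "nose rim",*[onz("side",*ss(p),.025) for p in((613,325),(651,314))])
s=bot.observe();print(Ro.from_euler('xyz',s["tool_rot"]).as_matrix())
```

```text
chute [ 0.5949 -0.1579  0.025 ] [ 0.5652 -0.155   0.025 ] [ 0.5685 -0.3566  0.025 ] [ 0.5383 -0.352   0.025 ] L 0.19959548550127124 yaw 1.4370323708239838 W 0.029839417825647703 0.030533879878840205
origin from mid [ 0.5634 -0.2802]
tab top ctr 389.9130434782609 231.69565217391303 [ 0.5625 -0.2789  0.065 ]
roof [0.603  0.1347 0.169 ] [0.5465 0.143  0.169 ] [0.5341 0.0642 0.169 ] [0.5895 0.0561 0.169 ]
bintop [0.599  0.0332 0.07  ] [0.5179 0.0474 0.07  ]
bead side [0.5321 0.0687 0.165 ] [0.5896 0.0568 0.165 ]
bintop side [0.5161 0.0496 0.07  ] [0.6073 0.0474 0.07  ]
bin x yaw from roof 1.4074790804026738 from front edge 1.3976821521929272 1.425235284755419 len 0.07978817750215421 0.08237590821402752 0.05601060323359316 [0.5618 0.0601 0.169 ] [0.5584 0.0403 0.07  ]
chute side tail rim [ 0.5364 -0.3503  0.025 ] [ 0.5665 -0.355   0.025 ] nose rim [ 0.5647 -0.1594  0.025 ] [ 0.5918 -0.1612  0.025 ]
[[-0.9755  0.22   -0.0001]
 [ 0.22    0.9755 -0.001 ]
 [-0.0001 -0.001  -1.    ]]
```

Add to h.py:
```python
BO=np.array([.5664,.0897]);BY=1.41
def chute_R(yaw,pitch): return Ro.from_euler('xyz',[0,pitch,yaw])
FL=Ro.from_euler('x',np.pi)   # tool frame = chute frame * FL
GZ=.036                       # TCP height in chute frame
def tcp_from_nose(bx,by,nz,yaw,pitch):
    """nose point at bin x,y and height nz -> TCP pose"""
    c,s=np.cos(BY),np.sin(BY); n=np.array([*(BO+[c*bx-s*by,s*bx+c*by]),nz])
    R=chute_R(yaw,pitch); return n+R.apply([-.125,0,GZ-.003]),R*FL
def delta(p,R,s=None):
    s=s or bot.observe(); R0=Ro.from_euler('xyz',s["tool_rot"])
    return R0.inv().apply(np.asarray(p)-s["position"]).round(4),(R0.inv()*R).as_rotvec().round(4)
```

```text
(no output)
```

Request:
{"op": "nudge_tcp", "data": {
  "ticks": [0.085, -0.046, -0.042, 0, 0, 0, 0.125, 0.085, -0.093, -0.083, 0, 0, 0, 0.25, 0.085, -0.139, -0.125, 0, 0, 0, 0.375, 0.085, -0.186, -0.166, 0, 0, 0, 0.5, 0.085, -0.232, -0.208, 0, 0, 0, 0.625],
  "grip_n": 30
}}

```text
clock: 0.72
position: [0.3189, 0.3539, 0.2313]
tool_rot: [3.141, -0.0, 2.291]
force: [1.0, 1.1, -0.3]
grip_width: 0.0851
finger_force: 0.0
```

Run:
```python
from h import *
p,R=tcp_from_nose(.008,0,.088,BY,.66); print(p); p[2]+=.06
print(delta(p,chute_R(BY,0)*FL)); print(bot.observe()["qpos"])
```

```text
[0.55511006 0.02009348 0.19070935]
(array([-0.4067, -0.0425, -0.0194]), array([ 1.000e-04, -2.000e-04,  8.806e-01]))
[-1.10144032  0.28874308  0.17174328  1.98614851 -0.06375922  0.87156729
 -0.17582515]
```

Request:
{"op": "nudge_tcp", "data": {
  "ticks": [0.085, -0.058, -0.006, -0.004, 0, 0, 0.126, 0.085, -0.116, -0.012, -0.008, 0, 0, 0.252, 0.085, -0.174, -0.018, -0.012, 0, 0, 0.378, 0.085, -0.232, -0.024, -0.016, 0, 0, 0.504, 0.085, -0.29, -0.03, -0.02, 0, 0, 0.629]
}}

```text
clock: 1.35
position: [0.4884, 0.117, 0.2515]
tool_rot: [3.142, -0.0, 1.662]
force: [1.5, 0.9, 0.2]
grip_width: 0.0846
finger_force: 0.0
```

Run:
```python
from h import *
p,R=tcp_from_nose(.008,0,.088,BY,.66);  p[2]+=.06
print(delta(p,R)); print(bot.observe()["qpos"])
```

```text
(array([-0.1026,  0.0576,  0.0007]), array([ 0.0831, -0.6567,  0.2427]))
[-0.69085639  0.32476081  0.43015747  1.9107906  -0.16573648  0.94034898
 -0.09126111]
```

Request:
{"op": "nudge_tcp", "data": {
  "ticks": [0.085, -0.035, 0.019, 0, 0.016, -0.131, 0.048, 0.085, -0.07, 0.038, 0, 0.033, -0.263, 0.097, 0.085, -0.103, 0.058, 0, 0.05, -0.394, 0.146, 0.085, -0.103, 0.058, 0.001, 0.067, -0.525, 0.194, 0.085, -0.103, 0.058, 0.001, 0.083, -0.657, 0.243]
}}

```text
clock: 1.98
position: [0.5553, 0.0215, 0.2504]
tool_rot: [3.14, 0.665, 1.411]
force: [0.4, 0.1, -0.8]
grip_width: 0.0854
finger_force: 0.0
```

Request:
{"op": "nudge_tcp", "data": {
  "ticks": [0.085, 0, 0, 0, 0, 0, 0, 0.085, 0, 0, 0, 0, 0, 0]
}}

```text
clock: 2.22
position: [0.5551, 0.0209, 0.2505]
tool_rot: [-3.142, 0.659, 1.414]
force: [-0.1, -0.4, 0.5]
grip_width: 0.0852
finger_force: 0.0
```

Run:
```python
from h import *
p,R=tcp_from_nose(.008,0,.088,BY,.66);  p[2]+=.06
print(delta(p,R)); print(bot.observe()["qpos"])
c=np.array([.5632,-.2797,.14]); print(delta(c,chute_R(1.437,0)*FL))
```

```text
(array([-0.0008,  0.0002,  0.0003]), array([ 0.0022, -0.0013,  0.0029]))
[-0.87863659  0.67825683  0.6723731   1.66978957  0.20509239  1.20899983
 -0.52210169]
(array([-0.1662,  0.0551,  0.2683]), array([-0.0077,  0.6587, -0.0225]))
```

Request:
{"op": "nudge_tcp", "data": {
  "ticks": [0.085, -0.02, 0.008, 0.02, 0, 0.132, -0.004, 0.085, -0.055, 0.019, 0.07, -0.002, 0.264, -0.009, 0.085, -0.087, 0.03, 0.122, -0.004, 0.396, -0.013, 0.085, -0.116, 0.04, 0.174, -0.006, 0.528, -0.018, 0.085, -0.144, 0.049, 0.226, -0.008, 0.659, -0.022]
}}

```text
clock: 2.85
position: [0.5631, -0.181, 0.1827]
tool_rot: [-3.131, 0.08, 1.434]
force: [0.3, 0.7, -0.0]
grip_width: 0.0847
finger_force: 0.0
```

Run:
```python
from h import *
c=np.array([.5632,-.2797,.14]); print(delta(c,chute_R(1.437,0)*FL))
```

```text
(array([-0.0941,  0.0141,  0.0502]), array([-0.0109,  0.0799, -0.0032]))
```

Request:
{"op": "nudge_tcp", "data": {
  "ticks": [0.085, -0.046, 0.007, 0.025, -0.01, 0.08, -0.003, 0.085, -0.094, 0.014, 0.05, -0.01, 0.08, -0.003, 0.085, -0.094, 0.014, 0.05, -0.01, 0.08, -0.003]
}}

```text
clock: 3.22
position: [0.5605, -0.2834, 0.1393]
tool_rot: [-3.137, 0.006, 1.43]
force: [-0.2, 0.8, 0.9]
grip_width: 0.0851
finger_force: 0.0
```

Run:
```python
from h import *
c=np.array([.5632,-.2797,.14]); print(delta(c,chute_R(1.437,0)*FL))
c=np.array([.5632,-.2797,.036]); print(delta(c,chute_R(1.437,0)*FL),bot.observe()["tool_rot"])
t=bot.grab_frame("top");s=bot.grab_frame("side")
k=lambda im,x,y:cv2.resize(im[y:y+100,x:x+130],None,fx=3,fy=3,interpolation=cv2.INTER_CUBIC)
cv2.imwrite("pics/pre.png",np.hstack([k(t,320,180),k(s,270,215)]))
```

```text
(array([ 0.004 ,  0.0021, -0.0007]), array([-0.0045,  0.0056, -0.0067]))
(array([0.0046, 0.0026, 0.1033]), array([-0.0045,  0.0056, -0.0067])) [-3.13707663  0.00562178  1.43035314]
```

View pics/pre.png

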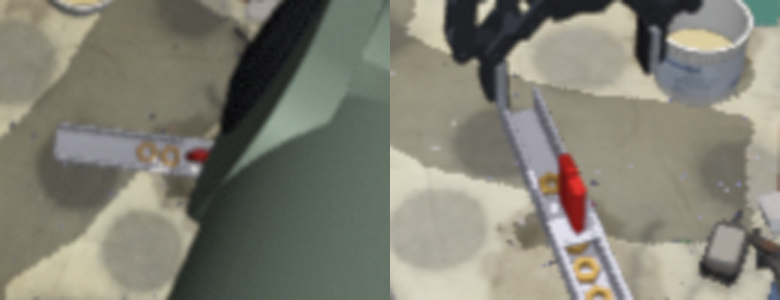

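The view shows the gripper above the chute, in line with it and astride the tab (side view, tab at about (570,195)). All nuts are still in the channel, so I'll descend.

Request:
{"op": "nudge_tcp", "data": {
  "ticks": [0.085, 0.004, 0.002, 0.03, -0.004, 0.005, -0.006, 0.085, 0.004, 0.002, 0.06, -0.004, 0.005, -0.006, 0.085, 0.004, 0.002, 0.085, -0.004, 0.005, -0.006, 0.085, 0.004, 0.002, 0.095, -0.004, 0.005, -0.006, 0.085, 0.004, 0.002, 0.095, -0.004, 0.005, -0.006]
}}

```text
clock: 3.95
position: [0.5655, -0.2733, 0.0447]
tool_rot: [-3.141, -0.001, 1.445]
force: [-0.6, 0.6, 0.1]
grip_width: 0.085
finger_force: 0.0
```

Run:
```python
from h import *
c=np.array([.5632,-.2797,.036]); print(delta(c,chute_R(1.437,0)*FL),bot.observe()["tool_rot"])
```

```text
(array([-0.0066, -0.0014,  0.0087]), array([-0.001, -0.001,  0.008])) [-3.14062114e+00 -9.73527557e-04  1.44504131e+00]
```

Request:
{"op": "nudge_tcp", "data": {
  "ticks": [0.085, -0.0065, -0.0015, 0.009, -0.001, -0.001, -0.008, 0.085, -0.0065, -0.0015, 0.009, -0.001, -0.001, -0.008]
}}

```text
clock: 4.2
position: [0.5624, -0.2807, 0.0352]
tool_rot: [-3.141, 0.0, 1.452]
force: [-0.1, 0.8, 0.6]
grip_width: 0.0854
finger_force: 0.0
```

Request:
{"op": "nudge_tcp", "data": {
  "ticks": [0, 0, 0, 0, 0, 0, 0, 0, 0, 0, 0, 0, 0, 0, 0, 0, 0, 0, 0, 0, 0, 0, 0, 0, 0, 0, 0, 0, 0, 0, 0, 0, 0, 0, 0],
  "grip_n": 40
}}

```text
clock: 4.82
position: [0.5628, -0.28, 0.0351]
tool_rot: [-3.141, 0.0, 1.452]
force: [-0.2, 0.1, 2.2]
grip_width: 0.0093
finger_force: 42.3
```

Run:
```python
from h import *
s=bot.observe();print(s["tool_rot"],s["position"],s["finger_force"],s["moment"])
```

```text
[-3.14099533e+00  1.43803075e-04  1.45242835e+00] [ 0.56282872 -0.2799648   0.03514375] 42.251935601234436 [ 0.06190568 -0.02701335 -0.01096585]
```

Request:
{"op": "nudge_tcp", "data": {
  "ticks": [0, 0, 0, -0.008, 0, 0, 0, 0, 0, 0, -0.025, 0, 0, 0, 0, 0, 0, -0.045, 0, 0, 0, 0, 0, 0, -0.065, 0, 0, 0, 0, 0, 0, -0.078, 0, 0, 0],
  "grip_n": 70
}}

```text
clock: 5.45
position: [0.5633, -0.2802, 0.1151]
tool_rot: [3.141, 0.001, 1.452]
force: [0.3, 0.6, -1.6]
grip_width: 0.0091
finger_force: 68.2
```

Request:
{"op": "nudge_tcp", "data": {
  "ticks": [0, 0, 0, -0.008, 0, 0, 0, 0, 0, 0, -0.012, 0, 0, 0, 0, 0, 0, -0.012, 0, 0, 0]
}}

```text
clock: 5.82
position: [0.5628, -0.2799, 0.1249]
tool_rot: [-3.141, 0.0, 1.452]
force: [-0.4, 0.1, -2.3]
grip_width: 0.0094
finger_force: 68.2
```

Run:
```python
from h import *
t=bot.grab_frame("top");s=bot.grab_frame("side")
cv2.imwrite("pics/lift.png",np.vstack([cv2.resize(s[160:310,260:400],(700,750))[:600]]))
cv2.imwrite("pics/lifttop.png",t)
o=bot.observe();print(o["tool_rot"],o["position"],o["moment"],o["force"])
p,R=tcp_from_nose(-.06,0,.098,o["tool_rot"][2],0); print(delta(p,chute_R(BY,0)*FL))
```

```text
[-3.14017034e+00  2.13416201e-05  1.45239081e+00] [ 0.56260673 -0.27989746  0.12458646] [-0.03582863  0.03609682  0.01621174] [-0.06345753  0.95232821 -2.1060239 ]
(array([ 0.1825, -0.0424, -0.0064]), array([-0.0014,  0.0001,  0.0424]))
```

View pics/lift.png

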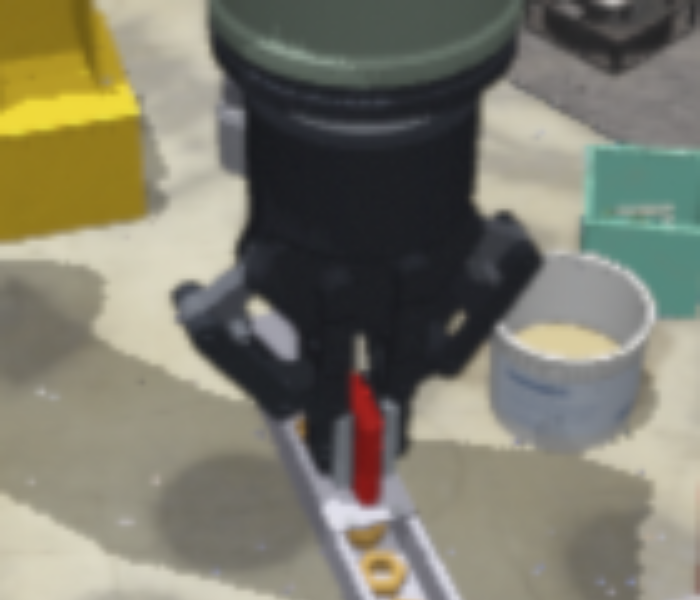

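The chute is held level, with the tab between the pads at about (367,445) and nuts visible at (365,530) and (385,572). I'll move it slowly toward the hood.

Request:
{"op": "nudge_tcp", "data": {
  "ticks": [0, 0.008, -0.002, -0.001, 0, 0, 0.004, 0, 0.026, -0.006, -0.002, 0, 0, 0.008, 0, 0.048, -0.011, -0.003, 0, 0, 0.012, 0, 0.07, -0.016, -0.004, 0, 0, 0.017, 0, 0.09, -0.021, -0.005, 0, 0, 0.021]
}}

```text
clock: 6.55
position: [0.5525, -0.186, 0.1301]
tool_rot: [-3.141, -0.0, 1.432]
force: [0.3, -0.6, -2.7]
grip_width: 0.0092
finger_force: 68.2
```

Request:
{"op": "nudge_tcp", "data": {
  "ticks": [0, 0.022, -0.005, 0, 0, 0, 0.004, 0, 0.044, -0.01, 0, 0, 0, 0.008, 0, 0.066, -0.015, 0, 0, 0, 0.012, 0, 0.084, -0.02, 0, 0, 0, 0.017, 0, 0.091, -0.021, 0, 0, 0, 0.021]
}}

```text
clock: 7.18
position: [0.5444, -0.0936, 0.1302]
tool_rot: [-3.141, -0.0, 1.411]
force: [-0.0, 0.2, -2.1]
grip_width: 0.0093
finger_force: 68.3
```

Request:
{"op": "nudge_tcp", "data": {
  "ticks": [0, 0, 0, 0, 0, 0, 0, 0, 0, 0, 0, 0, 0, 0]
}}

```text
clock: 7.42
position: [0.5445, -0.0959, 0.1301]
tool_rot: [-3.141, 0.001, 1.409]
force: [0.3, 0.6, -2.1]
grip_width: 0.009
finger_force: 68.3
```

Run:
```python
from h import *
np.set_printoptions(precision=4,suppress=True)
t=bot.grab_frame("top");s=bot.grab_frame("side")
k=lambda im,x,y:cv2.resize(im[y:y+85,x:x+80],None,fx=5,fy=5,interpolation=cv2.INTER_CUBIC)
cv2.imwrite("pics/front.png",np.hstack([k(t,230,190),k(s,240,130)]))
o=bot.observe();print(o["tool_rot"],o["position"],o["moment"],o["force"])
R=Ro.from_euler('xyz',o["tool_rot"])*FL.inv(); Q=lambda v:R.apply(np.array(v)-[0,0,GZ])+o["position"]
for v in([.125,0,.003],[.125,.015,.025],[.125,-.015,.025]): print(Q(v),*(proj(n,Q(v))-.0 for n in("top","side")))
```

```text
[-3.1411  0.0005  1.4094] [ 0.5445 -0.0959  0.1301] [-0.0302  0.0101 -0.0261] [ 0.1191 -0.84   -2.12  ]
[0.5646 0.0275 0.097 ] [261.1929 232.5356] [274.7544 178.3335]
[0.5498 0.0299 0.119 ] [258.5905 238.6327] [267.8905 171.8814]
[0.5794 0.0251 0.119 ] [260.7377 225.5535] [280.1198 169.8745]
```

View pics/front.png

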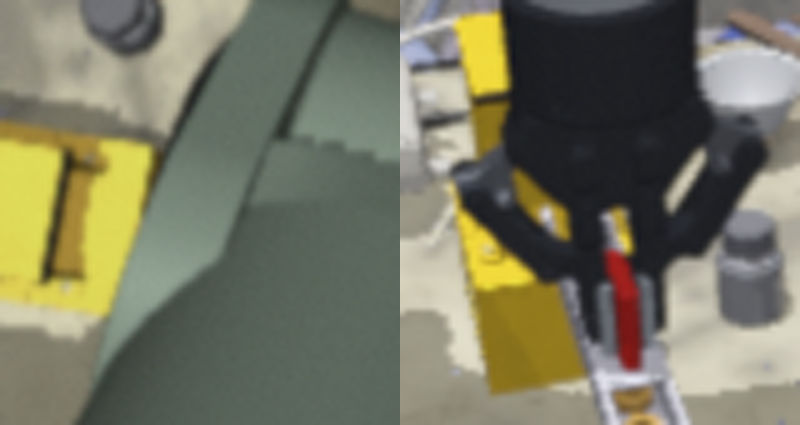

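The side half shows the tab at about (622,310) and the left rim running from (568,285) to (600,400). My last target used the wrong yaw, which left a lateral offset. I'll check the rim against the prediction and compute the correction.

Run:
```python
from h import *
np.set_printoptions(precision=4,suppress=True)
o=bot.observe()
R=Ro.from_euler('xyz',o["tool_rot"])*FL.inv(); 
for y in(.015,-.015):
  for x in(.06,.02,-.02,-.04,-.075):
    print(y,x,proj("side",R.apply(np.array([x,y,.025-GZ]))+o["position"]))
for a in((273.6,186.6),(279.6,209.6)):
    print(R.inv().apply(onz("side",*a,.119)-o["position"]))
for bx,nz in((-.06,.098),(.008,.098)):
    p,T=tcp_from_nose(bx,0,nz,BY,0); print(p,delta(p,T))
```

```text
0.015 0.06 [272.922  187.1828]
0.015 0.02 [276.3148 197.5006]
0.015 -0.02 [279.9644 208.5997]
0.015 -0.04 [281.8949 214.4705]
0.015 -0.075 [285.4587 225.3086]
-0.015 0.06 [285.8073 184.9463]
-0.015 0.02 [289.6399 195.1024]
-0.015 -0.02 [293.7602 206.0212]
-0.015 -0.04 [295.9387 211.7941]
-0.015 -0.075 [299.9585 222.4465]
[ 0.0619  0.0131 -0.0111]
[-0.0229  0.0164 -0.0111]
[ 0.5368 -0.0929  0.131 ] (array([ 0.0017, -0.0081, -0.0009]), array([-0.0005,  0.0005, -0.0006]))
[ 0.5477 -0.0258  0.131 ] (array([ 0.0697, -0.0081, -0.0009]), array([-0.0005,  0.0005, -0.0006]))
```

Request:
{"op": "nudge_tcp", "data": {
  "ticks": [0, 0, -0.004, 0, 0, 0, 0, 0, 0.001, -0.009, -0.001, 0, 0, 0, 0, 0.001, -0.009, -0.001, 0, 0, 0]
}}

```text
clock: 7.9
position: [0.5354, -0.0926, 0.1312]
tool_rot: [-3.141, 0.0, 1.41]
force: [0.3, 0.7, -2.3]
grip_width: 0.0093
finger_force: 68.2
```

Request:
{"op": "nudge_tcp", "data": {
  "ticks": [0, 0.007, 0, 0, 0, 0, 0, 0, 0.021, 0, 0, 0, 0, 0, 0, 0.037, 0, 0, 0, 0, 0, 0, 0.053, 0, 0, 0, 0, 0, 0, 0.063, 0, 0, 0, 0, 0]
}}

```text
clock: 8.52
position: [0.546, -0.0289, 0.131]
tool_rot: [-3.141, 0.0, 1.412]
force: [-0.4, -0.1, -2.2]
grip_width: 0.0096
finger_force: 68.2
```

Request:
{"op": "nudge_tcp", "data": {
  "ticks": [0, 0.005, 0, 0, 0, 0, 0, 0, 0.005, 0, 0, 0, 0, 0, 0, 0.005, 0, 0, 0, 0, 0]
}}

```text
clock: 8.9
position: [0.5465, -0.0261, 0.1311]
tool_rot: [-3.141, 0.0, 1.41]
force: [0.4, -0.7, -1.9]
grip_width: 0.0095
finger_force: 68.2
```

Run:
```python
from h import *
np.set_printoptions(precision=4,suppress=True)
t=bot.grab_frame("top");s=bot.grab_frame("side")
k=lambda im,x,y:cv2.resize(im[y:y+85,x:x+80],None,fx=5,fy=5,interpolation=cv2.INTER_CUBIC)
cv2.imwrite("pics/in.png",np.hstack([k(t,200,190),k(s,240,125)]))
o=bot.observe();print(o["force"],o["moment"])
for i in range(1,6):
    th=.66*i/5; p,T=tcp_from_nose(.009,0.001,.097-.008*i/5,BY,th); print(i,*delta(p,T))
```

```text
[ 0.5315 -0.3773 -2.345 ] [0.0022 0.0053 0.0127]
1 [ 0.0069  0.     -0.0134] [-0.0006 -0.1317 -0.0004]
2 [ 0.0144 -0.     -0.0272] [-0.0006 -0.2637 -0.0003]
3 [ 0.0239 -0.     -0.0397] [-0.0006 -0.3957 -0.0003]
4 [ 0.0351 -0.     -0.051 ] [-0.0007 -0.5277 -0.0002]
5 [ 0.0479 -0.     -0.0606] [-0.0007 -0.6597 -0.0002]
```

View pics/in.png

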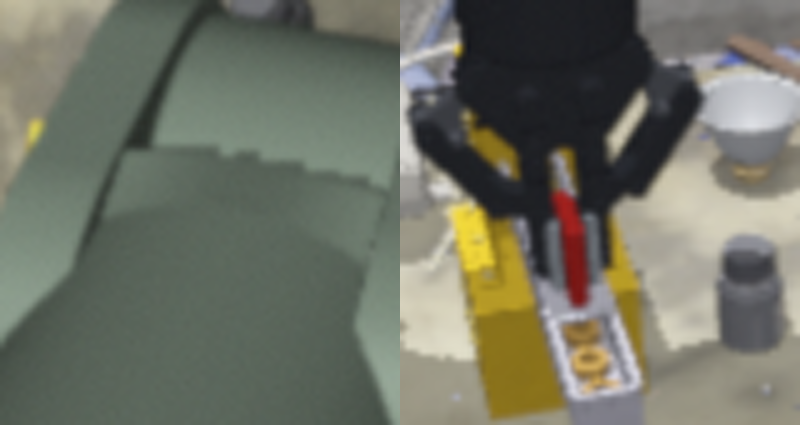

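The side half shows the chute running in between the cheeks, with the tail at (600,370) and three nuts visible there. No contact force shows, so I'll tip it now.

Request:
{"op": "nudge_tcp", "data": {
  "ticks": [0, 0.007, 0, -0.0134, 0, -0.132, 0, 0, 0.0144, 0, -0.0272, 0, -0.264, 0, 0, 0.0239, 0, -0.0397, 0, -0.396, 0, 0, 0.0351, 0, -0.051, 0, -0.528, 0, 0, 0.0479, 0, -0.0606, 0, -0.66, 0]
}}

```text
clock: 9.62
position: [0.5546, 0.0223, 0.1925]
tool_rot: [3.141, 0.664, 1.41]
force: [-0.2, -0.4, -2.2]
grip_width: 0.0093
finger_force: 68.4
```

Request:
{"op": "nudge_tcp", "data": {
  "ticks": [0, 0, 0, 0, 0, 0, 0, 0, 0, 0, 0, 0, 0, 0, 0, 0, 0, 0, 0, 0, 0, 0, 0, 0, 0, 0, 0, 0, 0, 0, 0, 0, 0, 0, 0]
}}

```text
clock: 10.25
position: [0.5543, 0.0213, 0.1918]
tool_rot: [-3.141, 0.66, 1.41]
force: [-0.3, 0.6, -1.2]
grip_width: 0.0092
finger_force: 68.4
```

Request:
{"op": "nudge_tcp", "data": {
  "ticks": [0, 0, 0, 0, 0, 0, 0, 0, 0, 0, 0, 0, 0, 0, 0, 0, 0, 0, 0, 0, 0, 0, 0, 0, 0, 0, 0, 0, 0, 0, 0, 0, 0, 0, 0]
}}

```text
clock: 10.88
position: [0.5543, 0.0217, 0.1917]
tool_rot: [-3.141, 0.66, 1.411]
force: [-0.3, -0.8, -1.8]
grip_width: 0.009
finger_force: 68.4
```

Run:
```python
from h import *
np.set_printoptions(precision=4,suppress=True)
t=bot.grab_frame("top");s=bot.grab_frame("side")
cv2.imwrite("pics/tip.png",cv2.resize(s[110:220,235:345],(600,600),interpolation=cv2.INTER_CUBIC))
p,T=tcp_from_nose(.009,0.001,.089,BY,.66); o=bot.observe();print(delta(p,T),o["force"],o["moment"])
```

```text
(array([-0.0004,  0.    ,  0.0003]), array([-0.0003,  0.0003,  0.0007])) [ 0.0977 -0.1509 -1.0489] [ 0.8054 -0.1894 -0.0375]
```

View pics/tip.png

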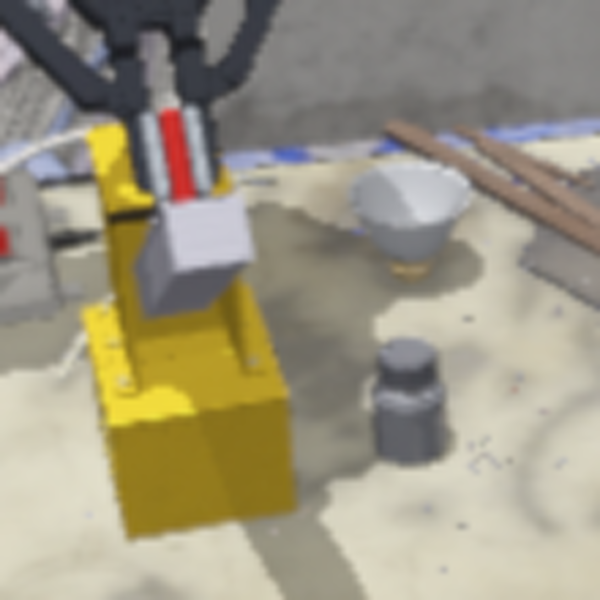

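The tail at (205,230) is raised and the nose is in under the hood. No nuts show on the sill. I'll steepen a little with a shake, then check the weight.

Request:
{"op": "nudge_tcp", "data": {
  "ticks": [0, 0.003, 0, -0.0099, 0, -0.08, 0, 0, 0, 0, 0, 0, 0, 0, 0, 0.003, 0, -0.0099, 0, -0.08, 0, 0, 0, 0, 0, 0, 0, 0, 0, 0.003, 0, -0.0099, 0, -0.08, 0]
}}

```text
clock: 11.6
position: [0.5554, 0.0271, 0.1992]
tool_rot: [3.14, 0.74, 1.404]
force: [0.6, 0.4, -1.5]
grip_width: 0.0091
finger_force: 68.6
```

Request:
{"op": "nudge_tcp", "data": {
  "ticks": [0, 0, 0, 0, 0, 0, 0, 0, 0, 0, 0, 0, 0, 0, 0, 0, 0, 0, 0, 0, 0, 0, 0, 0, 0, 0, 0, 0]
}}

```text
clock: 12.1
position: [0.5556, 0.0297, 0.1978]
tool_rot: [-3.141, 0.74, 1.41]
force: [0.2, -0.1, -1.2]
grip_width: 0.0092
finger_force: 68.7
```

Run:
```python
from h import *
np.set_printoptions(precision=4,suppress=True)
F=[];M=[]
for i in range(10):
    s=bot.grab_frame("side"); o=bot.observe(); F.append(o["force"]);M.append(o["moment"])
cv2.imwrite("pics/tip2.png",s)
print(np.mean(F,0),np.std(F,0),np.mean(M,0))
# weld back to level, pulling back: targets
for bx,nz,th in((-.03,.095,.55),(-.07,.10,.4),(-.11,.11,.2),(-.14,.115,0)):
    p,T=tcp_from_nose(bx,.001,nz,BY,th); print(*delta(p,T))
```

```text
[-0.1135  0.0349 -1.5324] [0.3957 0.5238 0.3935] [ 0.9182 -0.1495  0.0092]
[-0.0372  0.      0.0464] [-0.0003  0.1902  0.0007]
[-0.07   0.     0.089] [-0.0004  0.3402  0.0007]
[-0.1016  0.      0.134 ] [-0.0005  0.5402  0.0007]
[-0.1175  0.      0.1745] [-0.0005  0.7402  0.0006]
```

The weight dropped from 2.2 N to 1.5 N, which fits five nuts gone. I'll level it about the nose, then back out.

Run:
```python
from h import *
np.set_printoptions(precision=4,suppress=True)
for nz,th in((.091,.59),(.093,.44),(.095,.29),(.097,.14),(.099,0)):
    p,T=tcp_from_nose(.006,.001,nz,BY,th); print(*delta(p,T))
```

```text
[-0.0075  0.0001  0.0199] [-0.0003  0.1502  0.0008]
[-0.0094  0.0001  0.0378] [-0.0004  0.3002  0.0007]
[-0.0085  0.0001  0.0556] [-0.0004  0.4502  0.0007]
[-0.0048  0.0001  0.0728] [-0.0005  0.6002  0.0007]
[0.0011 0.0001 0.0879] [-0.0005  0.7402  0.0006]
```

Request:
{"op": "nudge_tcp", "data": {
  "ticks": [0, -0.0075, 0, 0.0199, 0, 0.15, 0, 0, -0.0094, 0, 0.0378, 0, 0.3, 0, 0, -0.0085, 0, 0.0556, 0, 0.45, 0, 0, -0.0048, 0, 0.0728, 0, 0.6, 0, 0, 0.0011, 0, 0.0879, 0, 0.74, 0]
}}

```text
clock: 13.22
position: [0.5464, -0.0282, 0.1325]
tool_rot: [3.14, -0.002, 1.41]
force: [-1.0, -0.2, -2.8]
grip_width: 0.0091
finger_force: 68.5
```

Request:
{"op": "nudge_tcp", "data": {
  "ticks": [0, 0, 0, 0, 0, 0, 0, 0, -0.025, 0, 0, 0, 0, 0, 0, -0.065, 0, 0, 0, 0, 0, 0, -0.105, 0, 0, 0, 0, 0, 0, -0.14, 0, 0, 0, 0, 0]
}}

```text
clock: 13.85
position: [0.5238, -0.1665, 0.1325]
tool_rot: [-3.14, 0.003, 1.411]
force: [0.7, 0.2, -1.2]
grip_width: 0.0094
finger_force: 68.6
```

Request:
{"op": "nudge_tcp", "data": {
  "ticks": [0, -0.035, 0, 0, 0, 0, 0, 0, -0.07, 0, 0, 0, 0, 0, 0, -0.09, 0, 0, 0, 0, 0, 0, -0.1, 0, 0, 0, 0, 0, 0, -0.1, 0, 0, 0, 0, 0]
}}

```text
clock: 14.48
position: [0.5082, -0.2641, 0.1325]
tool_rot: [-3.141, 0.002, 1.411]
force: [-0.7, 1.1, -1.2]
grip_width: 0.0092
finger_force: 68.6
```

Run:
```python
from h import *
np.set_printoptions(precision=4,suppress=True)
F=[];M=[]
for i in range(4):
    t=bot.grab_frame("top");s=bot.grab_frame("side"); o=bot.observe(); F.append(o["force"]);M.append(o["moment"])
k=lambda im,x,y:cv2.resize(im[y:y+120,x:x+160],None,fx=2.5,fy=2.5,interpolation=cv2.INTER_CUBIC)
cv2.imwrite("pics/back.png",np.vstack([np.hstack([k(t,200,170),k(t,300,170)]),np.hstack([k(s,220,120),k(s,250,190)])]))
print(np.mean(F,0),np.mean(M,0),o["position"],o["tool_rot"])
```

```text
[ 0.2721 -0.368  -1.5643] [-0.009  -0.0116  0.0015] [ 0.5081 -0.2641  0.1326] [-3.1407  0.0017  1.4109]
```

View pics/back.png

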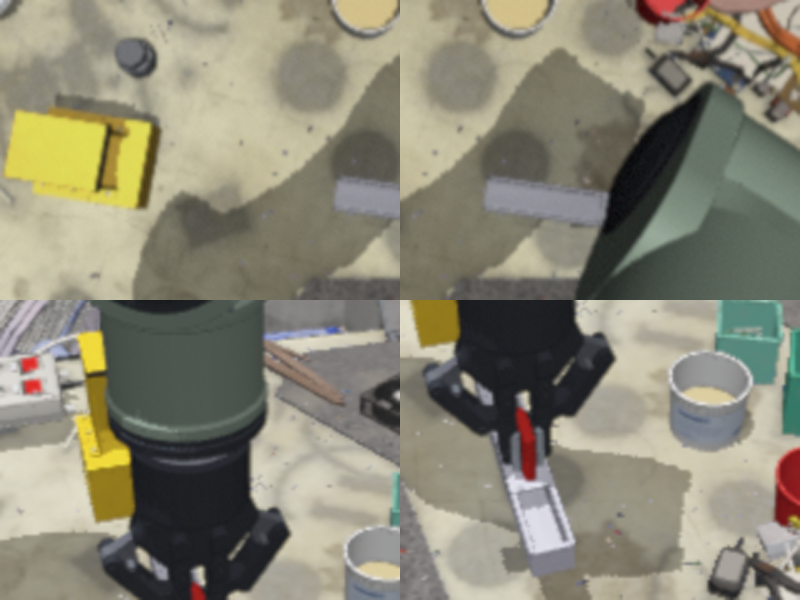

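The top view shows the chute empty ahead of the tab, and the side view shows it empty behind. The bin sill is clear and there are no stray nuts. I'll lower it onto the bench, a bit to +x to stay clear of the mat.

Request:
{"op": "nudge_tcp", "data": {
  "ticks": [0, 0, 0.025, 0.02, 0, 0, 0, 0, 0, 0.05, 0.045, 0, 0, 0, 0, 0, 0.05, 0.07, 0, 0, 0, 0, 0, 0.05, 0.085, 0, 0, 0, 0, 0, 0.05, 0.092, 0, 0, 0]
}}

```text
clock: 15.5
position: [0.5568, -0.2726, 0.04]
tool_rot: [-3.14, 0.002, 1.41]
force: [-0.1, -1.0, -1.0]
grip_width: 0.009
finger_force: 68.6
```

Request:
{"op": "nudge_tcp", "data": {
  "ticks": [0, 0, 0, 0.002, 0, 0, 0, 0, 0, 0, 0.004, 0, 0, 0, 0, 0, 0, 0.005, 0, 0, 0, 0, 0, 0, 0.005, 0, 0, 0]
}}

```text
clock: 16.0
position: [0.5573, -0.2727, 0.0358]
tool_rot: [-3.141, 0.002, 1.41]
force: [0.6, 1.0, -1.9]
grip_width: 0.0092
finger_force: 68.6
```

Run:
```python
from h import *
print(bot.observe()["position"],bot.observe()["force"],bot.observe()["tool_rot"])
```

```text
[ 0.55733734 -0.272654    0.03579287] [ 0.64846328  0.98408137 -1.92634601] [-3.14115232e+00  1.83673797e-03  1.41048005e+00]
```

Request:
{"op": "nudge_tcp", "data": {
  "ticks": [0, 0, 0, 0.001, 0, 0, 0, 0, 0, 0, 0.001, 0, 0, 0]
}}

```text
clock: 16.25
position: [0.5574, -0.2727, 0.0352]
tool_rot: [-3.141, 0.002, 1.41]
force: [-2.5, 1.2, 8.1]
grip_width: 0.0092
finger_force: 70.1
```

Request:
{"op": "nudge_tcp", "data": {
  "ticks": [0.02, 0, 0, 0, 0, 0, 0, 0.04, 0, 0, 0, 0, 0, 0, 0.07, 0, 0, 0, 0, 0, 0, 0.085, 0, 0, 0, 0, 0, 0, 0.085, 0, 0, 0, 0, 0, 0]
}}

```text
clock: 16.88
position: [0.5572, -0.2726, 0.0345]
tool_rot: [-3.141, 0.002, 1.41]
force: [-1.3, -0.3, 0.2]
grip_width: 0.0848
finger_force: 0.0
```

Request:
{"op": "nudge_tcp", "data": {
  "ticks": [0.085, 0, 0, -0.02, 0, 0, 0, 0.085, 0, 0, -0.05, 0, 0, 0, 0.085, 0, 0, -0.09, 0, 0, 0, 0.085, 0, 0, -0.13, 0, 0, 0, 0.085, 0, 0, -0.15, 0, 0, 0]
}}

```text
clock: 17.5
position: [0.5579, -0.2728, 0.1882]
tool_rot: [3.139, 0.002, 1.41]
force: [-0.4, -0.3, -0.5]
grip_width: 0.0849
finger_force: 0.0
```

Request:
{"op": "nudge_tcp", "data": {
  "ticks": [0.085, -0.05, 0, -0.02, 0, 0, 0, 0.085, -0.1, 0, -0.04, 0, 0, 0, 0.085, -0.12, 0, -0.04, 0, 0, 0]
}}

```text
clock: 17.88
position: [0.5373, -0.3943, 0.2278]
tool_rot: [3.139, 0.004, 1.407]
force: [0.6, 0.5, 0.2]
grip_width: 0.0852
finger_force: 0.0
```

Run:
```python
from h import *
t=bot.grab_frame("top");s=bot.grab_frame("side")
k=lambda im,x,y:cv2.resize(im[y:y+150,x:x+200],None,fx=2,fy=2,interpolation=cv2.INTER_CUBIC)
cv2.imwrite("pics/end.png",np.vstack([np.hstack([k(t,180,160),k(t,300,160)]),np.hstack([k(s,200,110),k(s,250,200)])]))
```

```text
(no output)
```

View pics/end.png

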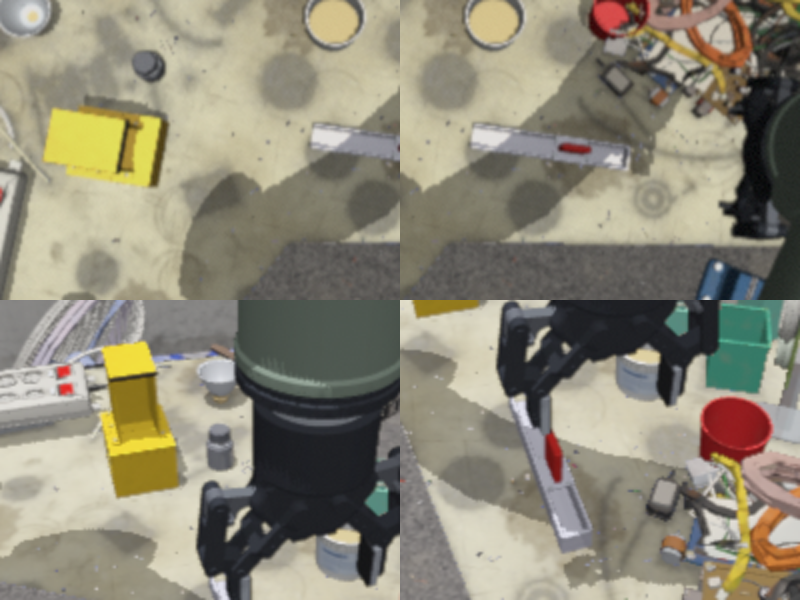

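The chute is flat on the bench, empty and released (top view, columns 470–630 of the right inset). The bin sill is clear, and the tub, cup and bottle look to be where they started. I'm handing it in.

```bash
python3 -c "
from workcell import bot
print(bot.job_done())"
```

```text
the job is handed in; nothing more can be done
None
```

I tipped the nuts into the bin, set the empty chute down flat, released and clear of the bin, and handed the job in at about 18 s. The hand-in gave no verdict; that all five are inside is inferred from the held weight dropping from about 2.2 N to 1.5 N, the chute looking empty and no stray nuts in view.

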